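# Clear the biscuit tin and scan the jar at the bakery counter

## Robot

A 6-joint arm with a two-finger parallel gripper is mounted at the origin on the work surface. World frame = base frame: x ahead of the robot, y to its left, z up, the work surface at z = 0. Lengths are in mm, angles in rad, forces in N, time in s.
With the tool pointing down it reaches from about 375 to 750 mm from the base axis. Payload 9 kg.
Tool frame: the origin (TCP) lies at the very end of the fingers, on their centre line; the grasp point (between the pads) lies 19 mm behind it; z points along the fingers, y is the line along which they close (so a half turn about z gives the same grasp; the last joint's range is limited). The gripper opens to 85 mm and grips with 20 to 120 N. Pads are 22 mm wide; open, the fingers measure 114 mm over their backs; the gripper's body (76 mm by 85 mm) begins 54 mm behind the grasp point. The pads swing forward as they close: fully open they stand 13 mm farther back than shut.
Start: joints at [-1.557, 0.104, 0.097, 1.564, 0, 1.353], TCP at [137.845, -583.985, 208.331] pointing down, gripper open.
Joint ranges: [-2.99, 2.99], [-0.84, 1.86], [-1.1, 1.16], [-1.84, 2.11], [-1.51, 1.56], [-3.14, 3.14]. Speed limits (rad/s): [2.22, 2.22, 2.57, 3.14, 3.14, 3.14].

## Interface

Orientations are given as a rotation vector (axis times angle).
In Python, from rig import r, imaging, job gives the robot as it stands. The module is installed in compiled form; this text tells all that it offers.
- The arm moves only by the tool jog_arm, never from a script. Its argument "moves" is text: rows parted by semicolons, each of 5 numbers parted by spaces: the shift along the world's x, y, z scaled (see below), then the turn about the world's z scaled (see below), then the opening, from 0 (shut) to 1 (fully open). In form: tx ty tz yaw claw; .... A call has exactly 10 rows; each row shifts and turns the commanded pose from where the row before left it; what a row does not reach is not made up. The controller multiplies each number of a shift by 60 mm and each number of a turn by 6 degrees. A row lasts 1/8 s, in which the tool goes at most 62.5 mm and 10.7 degrees, less where a joint would pass 70% of its speed; a pose out of reach is approached as far as the arm can. A call with a number of a shift or a turn outside -1 to 1 is refused whole. A call with a gripper value outside its range is refused whole. The fingers move at their own pace and stop on an object; "grip_force" is the grip in N (left out, the last holds). Time passes only in rows, so rows that do not move let the fingers close, or fill a call up. It gives the time, the measured TCP pose, the force, the opening and the grip force at its end, in the units of the state.
- r.state(): the state, without advancing time (a new reading comes with each control period).
- imaging.grab_frame(name): name is "side" or "top"; returns the picture (400x640x3 uint8, blue, green, red); there is no depth.
- imaging.camera_params(name): a dict with "K" (3x3 intrinsics, pixels), "distortion" ([k1, k2, p1, p2, k3] as OpenCV has them; the pictures are not rectified), "cam_to_world" (4x4, takes a point from camera to world coordinates). Camera axes: x right, y up, looking along -z (the intrinsics and any distortion apply to the point x, -y, -z); pixel columns grow to the right and rows downward; lengths in mm; the calibration is good to about 2 mm. A picture is of the moment at which its call begins. camera_params takes no time and is no camera call.
- job.hand_in(): hands the job in; it is judged then, once.
The state is a dict: "clock": time; "joints": joint angles; "joint_vel": joint speeds; "effort": joint torques, N m; "eef_pos": TCP position; "ee_rot": TCP orientation; "wrist_force": force on the tool from outside, world axes, zero at the start; "moment": the same for the moment, N m; "gripper_width": finger opening in mm; "grip_force": force on a finger pad.
Only numpy, scipy, OpenCV 4.12 (cv2) and the standard library are available. Lean on these libraries where they do the work, as an engineer would, in place of code of your own. Each camera call takes 0.05 s, during which the arm holds its last target. There are 200 camera calls.

## Task

The biscuit tin under the wire rack is blocking the scanner: take it out and set it upright in the white tray first. Then stand the red-lidded jar in the middle of the scan mat with its barcode facing the scanner's window. Set both down rather than dropping them, do not bang into the rack or scanner, and leave everything else on the counter where it is.

Things in the scene. Friction and masses are not known exactly. Their poses are not given: they have to be found in the camera images.
- station: fixed scanning station. Origin: centre of its square scan mat on the counter (120 x 120 mm, green border, white middle, 1 mm thin: what stands on it stands at z = 0); x axis points to the scanner, z up. Black scanner block 70 (x) x 100 x 120 mm high, front face at x = +225 mm. A wire rack (point rack_edge) stands over the scanner and the space before it; the mat is in the open
- rack_edge (a point): middle of the front edge (underside) of the steel wire cooling rack, at x = +85, z = 205 mm in the station's frame. The rack spans x = 85 to 325, y = -155 to +155, z = 205 to 213 mm, on 12 mm posts at x = 90 and 320, y = +-150; two buns on its far part reach z = 256. A vertical gripper does not fit under it: lean the tool back towards the robot
- scan_window (a point): middle of the red scanner window, 222 mm from the mat's centre along the station's x axis, 70 mm above the counter; the window looks along the station's -x, over the mat
- tin: loose rectangular biscuit tin, blue with a yellow band and a brass-coloured lid, 110 (x) x 56 (y) x 55 mm high, straight-sided. About 0.3 kg. Origin: centre of its underside; x along its length, z up. It starts under the rack between mat and scanner, its length roughly along the station's x
- tray: fixed white tray, outside 260 (x) x 200 (y) x 18 mm high, walls and floor 5 mm thick. Origin: centre of its underside, z up. A round tin stands in its far half (about x = +75 mm), the near half (x = -120 to +30 mm) is free
- board: fixed wooden serving board 240 (x) x 210 (y) x 12 mm high on which the three jars stand. Origin: centre of its underside. Tray and board stand one on each side of the station and may be either way round
- jar: loose amber jar with a red lid, 107 mm high, 58 mm across over its whole height, lid the top 22 mm, about 0.3 kg. Origin: centre of its underside, z up. Its +x side carries a white panel with a black barcode; a white stripe on the lid runs from its centre to the rim over that panel. Stands on the board, turned any way
- jar_mark (a point): middle of the jar's barcode, 30 mm from its axis along the jar's +x, 43 mm above its underside
- jar_green: loose jar with a green lid, no barcode, same size as the red-lidded one, on the board. Bystander. Origin: centre of its underside
- jar_yellow: loose jar with a yellow lid, no barcode, same size, on the board. Bystander. Origin: centre of its underside
- round_tin: loose round red tin with brass-coloured lid, 68 mm across, 52 mm high, in the far half of the tray. Bystander. Origin: centre of its underside
- cup: loose white cup, 60 mm across, 60 mm high, beside the scan mat on its +y side. Bystander. Origin: centre of its underside
- shaker: loose blue sugar shaker with steel cap, 48 mm across, 110 mm high, beside the scan mat on its -y side. Bystander. Origin: centre of its underside

How it is judged:
By the outcome, as a careful person would: the job done as asked, in the order asked, and still so for the second after the job is handed in, with the robot touching nothing.
It also fails if it takes over 67 s, if anything falls off the work surface, if the arm or the gripper's body presses on something with over 40 N, if the wrist force passes 120 N, or if a joint passes its speed limit or range.

## Working session

There is one attempt and no reset: what is moved stays moved. The work goes in short steps, Python scripts to look and compute and a tool call to move; the robot and the scene stay as the last step left them, time stands still between calls to the robot, and variables do not carry over. Pictures are saved under pics/ and viewed, at most 10 in all, crops included, and the job is handed in when it is done.

Besides the shell and the picture viewer there is one more tool, called after "Request:" as name(argument=value, ...), one argument or row to a line, values as JSON. jog_arm: Moves the arm, as the interface text tells. Shifts and turns lie within -1 to 1; 1 stands for 60 mm of shift or 6 degrees of turn. Its arguments: {"type":"object","properties":{"moves":{"type":"string"},"grip_force":{"type":"number"}},"required":["moves"]}

```bash
mkdir -p pics; ls
cat > h.py <<'E'
import numpy as np, cv2
from rig import r, imaging, job
def cam(n):
    p=imaging.camera_params(n); return np.array(p["K"],float),np.array(p["distortion"],float),np.array(p["cam_to_world"],float)
def ray(n,uv):
    K,d,T=cam(n); q=cv2.undistortPoints(np.array(uv,float).reshape(-1,1,2),K,d).reshape(-1,2)
    D=np.c_[q[:,0],-q[:,1],-np.ones(len(q))]@T[:3,:3].T
    return T[:3,3],D
def onz(n,uv,z):
    o,D=ray(n,uv); return o+D*((z-o[2])/D[:,2])[:,None]
def proj(n,P):
    K,d,T=cam(n); P=(np.array(P,float).reshape(-1,3)-T[:3,3])@T[:3,:3]
    return cv2.projectPoints(P*[1,-1,-1],np.zeros(3),np.zeros(3),K,d)[0].reshape(-1,2)
E
python3 - <<'E'
from h import *
np.set_printoptions(precision=3,suppress=True)
for n in("top","side"):
    cv2.imwrite(f"pics/{n}0.png",imaging.grab_frame(n)); K,d,T=cam(n); print(K.ravel(),d,T)
print(r.state())
E
```

```text
pics
[403.089   0.    314.406   0.    403.089 200.727   0.      0.      1.   ] [-0.104  0.     0.     0.     0.   ] [[   0.005    0.997   -0.075  489.548]
 [  -1.       0.005   -0.002  -17.545]
 [  -0.002    0.075    0.997 1197.353]
 [   0.       0.       0.       1.   ]]
[472.032   0.    317.687   0.    472.032 193.936   0.      0.      1.   ] [-0.139  0.     0.     0.     0.   ] [[  -0.868    0.304   -0.392  -26.018]
 [  -0.496   -0.531    0.687 1054.334]
 [   0.001    0.791    0.612 1081.364]
 [   0.       0.       0.       1.   ]]
{'clock': 0.1, 'joints': array([-1.557,  0.105,  0.097,  1.564, -0.   ,  1.353]), 'joint_vel': array([-0.   ,  0.001,  0.001,  0.   , -0.002, -0.   ]), 'effort': array([  0.007, -55.82 ,  50.472,   0.013,  -0.   ,   0.   ]), 'eef_pos': array([ 137.834, -583.622,  207.604]), 'ee_rot': array([-3.119, -0.363, -0.   ]), 'wrist_force': array([0.72 , 0.337, 0.051]), 'moment': array([-0.034,  0.025,  0.022]), 'grip_force': 0.0, 'gripper_width': 85.539099380814}
```

View pics/top0.png

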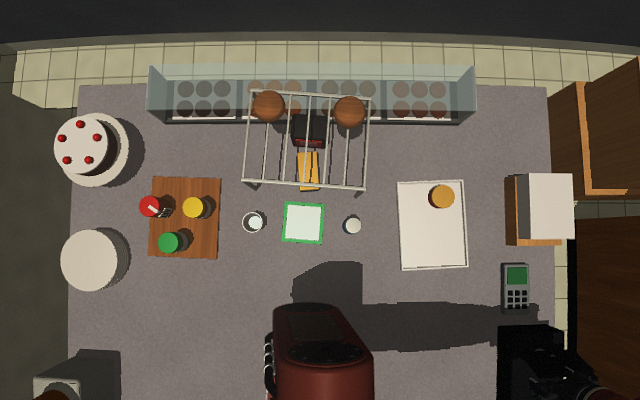

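View pics/side0.png

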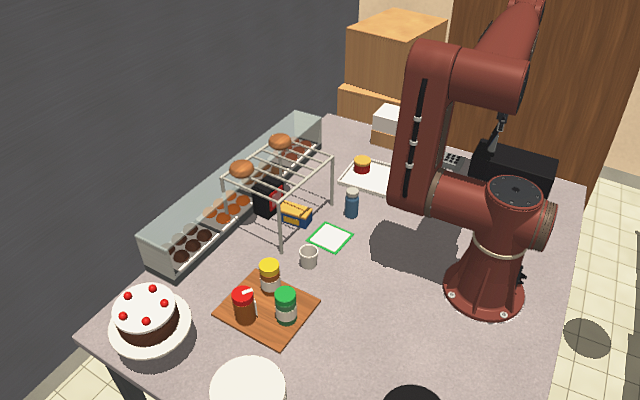

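Run:
```python
from h import *
a=cv2.imread("pics/top0.png");b=cv2.imread("pics/side0.png")
c1=cv2.resize(a[120:250,235:375],None,fx=2.85,fy=2.85,interpolation=2)   # tin/mat
c2=cv2.resize(a[165:265,140:230],None,fx=3,fy=3,interpolation=2)
c3=cv2.resize(b[180:260,210:350],None,fx=2.85,fy=2.85,interpolation=2)
c4=cv2.resize(b[255:330,225:310],None,fx=3,fy=3,interpolation=2)
im=np.zeros((600,800,3),np.uint8)
for c,(y,x) in zip((c1,c2,c3,c4),((0,0),(0,420),(372,0),(372,420))):
    c=c[:600-y,:800-x]; im[y:y+c.shape[0],x:x+c.shape[1]]=c
cv2.imwrite("pics/crop1.png",im)
np.set_printoptions(precision=1,suppress=True)
def mask(im,lo,hi,roi):
    h=cv2.cvtColor(im,cv2.COLOR_BGR2HSV); m=cv2.inRange(h,np.array(lo),np.array(hi)); k=np.zeros_like(m); x0,y0,x1,y1=roi; k[y0:y1,x0:x1]=m[y0:y1,x0:x1]; return k
def pts(m): return np.argwhere(m)[:,::-1].astype(np.float32)
# mat
m=mask(a,(50,120,60),(80,255,255),(270,190,340,255)); W=onz("top",pts(m),1)[:,:2].astype(np.float32)
print("mat",cv2.minAreaRect(W))
# tin lid
m=mask(a,(12,120,100),(28,255,255),(285,140,330,195)); W=onz("top",pts(m),55)[:,:2].astype(np.float32); print("tin",len(W),cv2.minAreaRect(W), W.min(0),W.max(0))
# lids
for nm,roi,lo,hi in (("red",(135,190,172,222),(0,150,80),(8,255,255)),("yel",(175,190,215,222),(22,150,80),(35,255,255)),("grn",(150,225,190,256),(40,100,50),(85,255,255))):
    m=mask(a,lo,hi,roi); W=onz("top",pts(m),107)[:,:2].astype(np.float32); print(nm,len(W),cv2.minEnclosingCircle(W))
m=mask(a,(0,0,150),(180,60,255),(140,198,172,222));print("stripe",onz("top",pts(m),107)[:,:2].tolist(), pts(m).tolist())
m=mask(a,(0,0,150),(180,60,255),(385,170,480,280));W=onz("top",pts(m),18)[:,:2].astype(np.float32);print("tray",cv2.minAreaRect(W))
m=mask(a,(12,120,100),(28,255,255),(420,175,465,215)); W=onz("top",pts(m),57)[:,:2].astype(np.float32);print("rt",cv2.minEnclosingCircle(W))
```

```text
mat ((515.930419921875, 19.671310424804688), (118.65689849853516, 117.95355987548828), 85.8267822265625)
tin 544 ((662.82373046875, 4.590919494628906), (110.74718475341797, 55.785064697265625), 4.405366897583008) [606.4 -25.1] [719.3  35.7]
red 294 ((555.791748046875, 441.9398193359375), 29.16665267944336)
yel 334 ((552.6060180664062, 318.7507629394531), 28.90286636352539)
grn 361 ((455.1416931152344, 382.13824462890625), 31.970834732055664)
stripe [[557.8375740635453, 438.8430907849897], [555.0520378609887, 441.6136754627254], [555.0707231317284, 438.74424901634245], [555.0893719973699, 435.87690921499507], [552.2661537986437, 444.3859472444008], [552.2855302060822, 441.51496236962276], [552.3048652053715, 438.64608097428504], [552.3241590105679, 435.7792855005527], [552.3434118338531, 432.91455850070116], [552.3626238855553, 430.05188263574456], [549.5200037276653, 441.41692728063106], [549.5399880871748, 438.5485859391812], [549.559926466353, 435.6823298153565], [549.5798190963616, 432.81814146720944], [549.5996662063061, 429.9560035614943], [549.6194680232585, 427.0958988723146],
[... 1191 characters left out ...]
153.0, 207.0], [149.0, 208.0], [150.0, 208.0], [151.0, 208.0], [152.0, 208.0], [153.0, 208.0], [154.0, 208.0], [164.0, 208.0], [151.0, 209.0], [152.0, 209.0], [153.0, 209.0], [154.0, 209.0], [155.0, 209.0], [164.0, 209.0], [152.0, 210.0], [153.0, 210.0], [154.0, 210.0], [155.0, 210.0], [156.0, 210.0], [157.0, 210.0], [163.0, 210.0], [154.0, 211.0], [155.0, 211.0], [156.0, 211.0], [157.0, 211.0], [155.0, 212.0], [156.0, 212.0], [157.0, 212.0], [161.0, 213.0], [159.0, 215.0], [160.0, 215.0], [158.0, 216.0], [159.0, 216.0]]
tray ((511.60247802734375, -364.3795166015625), (263.5018005371094, 202.91555786132812), 2.9304025173187256)
rt ((591.1839599609375, -383.1101989746094), 33.508827209472656)
```

View pics/crop1.png

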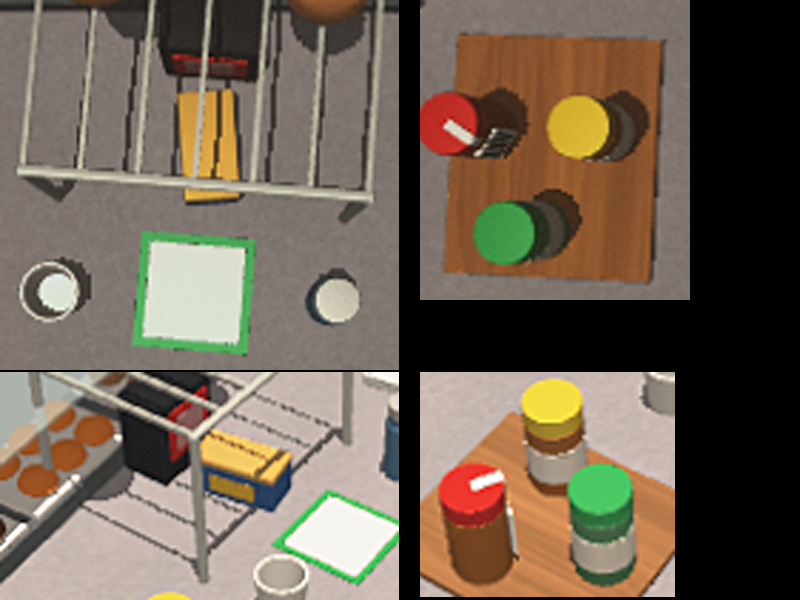

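Request:
jog_arm(
  moves="0 0.2 1 0 1;0.5 0.75 0.4 0 1;0.7 0.64 0.3 0 1;0.7 0.64 0.3 0 1;0.7 0.64 0.3 0 1;0.7 0.64 0.3 0 1;0.7 0.64 0.3 0 1;0.7 0.64 0.3 0 1;0.7 0.64 0.2 0 1;0.7 0.64 0.2 0 1",
)

```text
clock: 1.35
eef_pos: [505.0, -218.3, 424.5]
ee_rot: [3.12, 0.363, -0.0]
wrist_force: [0.5, -0.6, 0.5]
gripper_width: 85.7
grip_force: 0.0
```

Request:
jog_arm(
  moves="1 0 0 0 1;1 0 0 0 1;1 0 0 0 1;1 0 0 0 1;1 0 0 0 1;1 0 0 0 1;1 0 0 0 1;1 0 0 0 1;0 0 0 0 1;0 0 0 0 1",
)

```text
clock: 2.6
eef_pos: [652.3, -137.4, 390.9]
ee_rot: [-3.043, -0.354, 0.033]
wrist_force: [-0.5, -1.0, -1.0]
gripper_width: 85.5
grip_force: 0.0
```

```bash
python3 -c "
from h import *
from scipy.spatial.transform import Rotation as R
s=r.state();print(s['joints'].round(3),s['eef_pos'].round(0));print(R.from_rotvec(s['ee_rot']).as_matrix().round(3))"
```

```text
[-0.431  0.674  1.155  2.111  0.056  2.477] [ 652. -137.  391.]
[[ 0.973  0.228 -0.03 ]
 [ 0.23  -0.97   0.075]
 [-0.012 -0.08  -0.997]]
```

Request:
jog_arm(
  moves="0 0 1 0 1;0 0 1 0 1;0 0 1 0 1;0 0 1 0 1;0 0 1 0 1;0 0 1 0 1;0 0 1 0 1;0 0 1 0 1;0 0 1 0 1;0 0 1 0 1",
)

```text
clock: 3.85
eef_pos: [558.0, -107.5, 663.3]
ee_rot: [2.939, 0.323, 0.563]
wrist_force: [-0.6, -0.2, -0.6]
gripper_width: 85.3
grip_force: 0.0
```

```bash
cat >> h.py <<'E'
from scipy.spatial.transform import Rotation as R
def st():
    s=r.state();print(s['clock'],s['joints'].round(3),s['eef_pos'].round(1));M=R.from_rotvec(s['ee_rot']).as_matrix();print("yax",M[:,1].round(3),"zax",M[:,2].round(3),"tilt",np.degrees(np.arccos(-M[2,2])).round(1))
E
python3 -c "
from h import *
st()"
```

```text
3.85 [-0.477  0.228  1.155  2.111  0.096  2.464] [ 558.  -107.5  663.3]
yax [ 0.184 -0.968  0.168] zax [ 0.378 -0.088 -0.922] tilt 22.8
```

Request:
jog_arm(
  moves="0 0 -1 0 1;0 0 -1 0 1;0 0 -1 -1 1;0 0 -1 -1 1;0 0 -0.5 -1 1;0 0 0 -1 1;0 0 0 -1 1;0 0 0 -1 1;0 0 0 -1 1;0 0 0 -1 1",
)

```text
clock: 5.1
eef_pos: [533.8, -175.7, 468.9]
ee_rot: [2.792, -0.692, 0.451]
wrist_force: [1.0, 0.4, -0.3]
gripper_width: 85.4
grip_force: 0.0
```

```bash
python3 -c "
from h import *
st()"
```

```text
5.1 [-0.459 -0.244  0.201  1.66  -0.156  3.14 ] [ 533.8 -175.7  468.9]
yax [-0.485 -0.862  0.146] zax [ 0.239 -0.291 -0.926] tilt 22.1
```

Request:
jog_arm(
  moves="0 0 0 1 1;0 0 0 1 1;0 0 0 1 1;0 0 0 1 1;0 0 0 1 1;0 0 0 1 1;0 0 0 1 1;0 0 0 1 1;0 0 0 1 1;0 0 0 1 1",
)

```text
clock: 6.35
eef_pos: [533.9, -175.3, 469.1]
ee_rot: [2.918, 0.848, 0.591]
wrist_force: [-0.3, 0.1, -0.4]
gripper_width: 85.4
grip_force: 0.0
```

Request:
jog_arm(
  moves="0 0 0 1 1;0 0 0 1 1;0 0 0 1 1;0 0 0 1 1;0 0 0 1 1;0 0 0 1 1;0 0 0 1 1;0 0 0 1 1;0 0 0 1 1;0 0 0 1 1",
)

```text
clock: 7.6
eef_pos: [535.4, -169.4, 447.7]
ee_rot: [-2.062, -2.139, -0.537]
wrist_force: [0.5, 0.0, -0.1]
gripper_width: 85.4
grip_force: 0.0
```

Request:
jog_arm(
  moves="0 0 0 1 1;0 0 0 1 1;0 0 0 1 1;0 0 0 1 1;0 0 0 1 1;0 0 0 1 1;0 0 0 1 1;0 0 0 1 1;0 0 0 1 1;0 0 0 1 1",
)

```text
clock: 8.85
eef_pos: [528.0, -146.2, 363.5]
ee_rot: [-0.733, -2.848, -0.387]
wrist_force: [-0.1, -0.8, -0.2]
gripper_width: 85.7
grip_force: 0.0
```

```bash
python3 -c "
from h import *
st()"
```

```text
8.85 [-0.619  0.354  0.632  2.111  0.178 -0.139] [ 528.  -146.2  363.5]
yax [0.493 0.845 0.206] zax [-0.104  0.292 -0.951] tilt 18.1
```

Request:
jog_arm(
  moves="0 0 0 1 1;0 0 0 1 1;0 0 0 1 1;0 0 0 1 1;0 0 0 1 1;0 0 0 1 1;0 0 1 0 1;0 0 1 0 1;0 0 1 0 1;0 0 0 0 1",
)

```text
clock: 10.1
eef_pos: [499.2, -132.9, 419.6]
ee_rot: [0.177, -3.033, -0.169]
wrist_force: [-0.1, -0.9, -0.9]
gripper_width: 85.5
grip_force: 0.0
```

```bash
python3 -c "
from h import *
st()"
```

```text
10.1 [-0.537  0.219  0.615  2.111  0.036 -0.657] [ 499.2 -132.9  419.6]
yax [-0.11   0.987  0.116] zax [-0.105  0.105 -0.989] tilt 8.5
```

Request:
jog_arm(
  moves="0 0 1 1 1;0 0 1 1 1;0 0 1 0 1;0 0 1 0 1;0 0 0 0 1;0 0 0 0 1;0 0 0 0 1;0 0 0 0 1;0 0 0 0 1;0 0 0 0 1",
)

```text
clock: 11.35
eef_pos: [487.1, -128.9, 505.6]
ee_rot: [-0.502, 3.062, -0.018]
wrist_force: [-0.1, 0.7, 0.3]
gripper_width: 85.4
grip_force: 0.0
```

```bash
python3 -c "
from h import *
st()"
```

```text
11.35 [-0.529  0.094  0.671  2.111  0.015 -0.854] [ 487.1 -128.9  505.6]
yax [-0.319  0.948 -0.018] zax [ 0.04  -0.005 -0.999] tilt 2.3
```

Request:
jog_arm(
  moves="0 0 0 -1 1;0 0 0 -1 1;0 0 0 -1 1;0 0 0 -1 1;0 0 0 -1 1;0 0 0 -1 1;0 0 0 -1 1;0 0 0 -1 1;0 0 1 -0.1 1;0 0 1 0 1",
)

```text
clock: 12.6
eef_pos: [483.9, -130.3, 552.8]
ee_rot: [0.775, 2.91, -0.077]
wrist_force: [-0.3, -0.4, 0.7]
gripper_width: 85.4
grip_force: 0.0
```

Request:
jog_arm(
  moves="0 0 1 0 1;0 0 1 0 1;0 0 1 0 1;0 0 1 0 1;0 0 1 0 1;0 0 1 0 1;0 0 0 0 1;0 0 0 0 1;0 0 0 0 1;0 0 0 0 1",
)

```text
clock: 13.85
eef_pos: [482.2, -136.3, 685.3]
ee_rot: [0.703, 2.643, -0.169]
wrist_force: [-0.0, -0.1, 0.1]
gripper_width: 85.3
grip_force: 0.0
```

```bash
python3 -c "
from h import *
st()"
```

```text
13.85 [-0.53   0.05   1.009  2.111 -0.01  -0.012] [ 482.2 -136.3  685.3]
yax [ 0.5    0.866 -0.014] zax [ 0.346 -0.215 -0.913] tilt 24.0
```

Request:
jog_arm(
  moves="0 0 1 0 1;0 0 1 0 1;0 0 1 0 1;0 0 1 0 1;0 0 1 0 1;0 0 1 0 1;0 0 1 0 1;0 0 0 0 1;0 0 0 0 1;0 0 0 0 1",
)

```text
clock: 15.1
eef_pos: [422.8, -131.1, 808.5]
ee_rot: [0.625, 2.38, -0.229]
wrist_force: [-0.4, 0.3, 0.1]
gripper_width: 85.4
grip_force: 0.0
```

```bash
python3 -c "
from h import *
st()"
```

```text
15.1 [-0.678 -0.074  1.154  2.111  0.103 -0.127] [ 422.8 -131.1  808.5]
yax [ 0.492  0.871 -0.002] zax [ 0.557 -0.316 -0.768] tilt 39.8
```

Request:
jog_arm(
  moves="0.2 0.2 -0.97 1 1;0.2 0.2 -0.97 1 1;0.2 0.2 -0.97 1 1;0.2 0.2 -0.97 1 1;0.2 0.2 -0.97 1 1;0.2 0.2 -0.97 0.65 1;0.2 0.2 -0.97 0 1;0.2 0.2 -0.97 0 1;0.2 0.2 -0.97 0 1;0 0 0 0 1",
)

```text
clock: 16.35
eef_pos: [546.2, -43.5, 375.4]
ee_rot: [0.052, 2.5, -0.002]
wrist_force: [-1.0, -0.5, 0.5]
gripper_width: 85.5
grip_force: 0.0
```

```bash
python3 -c "
from h import *
st()"
```

```text
16.35 [-0.486 -0.838 -0.49   1.329  0.27  -0.362] [546.2 -43.5 375.4]
yax [0.038 0.999 0.011] zax [ 0.598 -0.014 -0.801] tilt 36.7
```

Request:
jog_arm(
  moves="0.3 0.1 -0.5 0.6 1;0.1 0.15 -0.7 0.5 1;0 0.15 -0.7 0 1;0 0.15 -0.7 0 1;-0.1 0.12 -0.7 0 1;0 0 -0.6 0 1;0 0 0 0 1;0 0 0 0 1;0 0 0 0 1;0 0 0 0 1",
)

```text
clock: 17.6
eef_pos: [587.4, -9.1, 153.0]
ee_rot: [-0.094, 2.512, 0.047]
wrist_force: [0.1, -0.2, -0.1]
gripper_width: 85.1
grip_force: 0.0
```

```bash
python3 -c "
from h import *
st()
for n in('side',): cv2.imwrite('pics/s1.png',imaging.grab_frame(n))"
```

```text
17.6 [-0.401 -0.841 -0.901  0.942  0.284 -0.393] [587.4  -9.1 153. ]
yax [-0.079  0.997  0.012] zax [ 0.585  0.056 -0.809] tilt 36.0
```

View pics/s1.png

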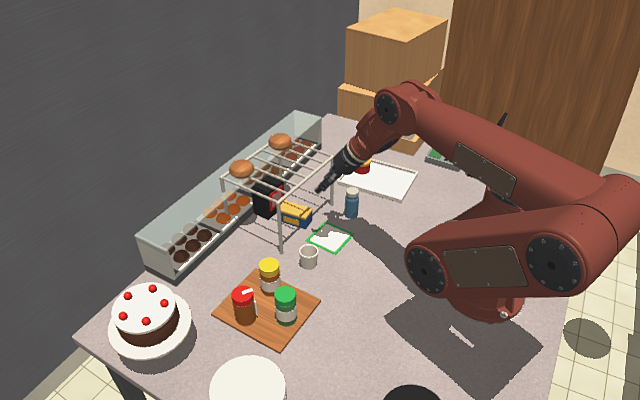

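Request:
jog_arm(
  moves="0.1 0.05 -0.4 0 1;0.1 0.05 -0.4 0 1;0.1 0.05 -0.4 0 1;0.1 0.05 -0.4 0 1;0.1 0 -0.4 0 1;0 0 0 0 1;0 0 0 0 1;0 0 0 0 1;0 0 0 0 1;0 0 0 0 1",
)

```text
clock: 18.9
eef_pos: [617.1, 3.2, 31.8]
ee_rot: [-0.094, 2.513, 0.048]
wrist_force: [-0.6, 0.4, -0.1]
gripper_width: 85.6
grip_force: 0.0
```

```bash
python3 -c "
from h import *
st()"
```

```text
18.9 [-0.345 -0.633 -1.002  0.621  0.253 -0.343] [617.1   3.2  31.8]
yax [-0.079  0.997  0.013] zax [ 0.585  0.057 -0.809] tilt 36.0
```

Request:
jog_arm(
  moves="0.15 0 -0.05 0 1;0.15 0 -0.05 0 1;0.15 0.01 -0.05 0 1;0.15 0 -0.05 0 1;0 0 0 0 1;0 0 0 0 0;0 0 0 0 0;0 0 0 0 0;0 0 0 0 0;0 0 0 0 0",
  grip_force=50,
)

```text
clock: 20.15
eef_pos: [653.0, 4.0, 19.6]
ee_rot: [-0.095, 2.513, 0.049]
wrist_force: [-6.2, 1.1, 5.8]
gripper_width: 54.9
grip_force: 55.0
```

```bash
python3 -c "
from h import *
st()
s=r.state();print(s['gripper_width'],s['wrist_force'])"
```

```text
20.15 [-0.316 -0.453 -0.906  0.531  0.238 -0.319] [653.    4.   19.6]
yax [-0.079  0.997  0.013] zax [ 0.584  0.057 -0.81 ] tilt 36.0
54.884015391462846 [-6.18637612  1.13011863  5.76903486]
```

Request:
jog_arm(
  moves="0 0 0.15 0 0;-0.1 0 0.15 0 0;-0.35 0 0 0 0;-0.35 0 0 0 0;-0.3 0 0 -0.5 0;-0.15 0 0 -1 0;-0.15 0 0 -1 0;-0.15 0 0 -1 0;-0.15 0 0 -1 0;0 0 0 0 0",
)

```text
clock: 21.4
eef_pos: [562.9, 5.5, 41.5]
ee_rot: [0.497, 2.489, -0.14]
wrist_force: [0.5, 0.2, -3.5]
gripper_width: 54.9
grip_force: 57.6
```

```bash
python3 -c "
from h import *
st()
s=r.state();print(s['gripper_width'],s['wrist_force'])"
```

```text
21.4 [-0.146 -0.821 -1.09   0.704 -0.13   0.208] [562.9   5.5  41.5]
yax [0.38  0.925 0.011] zax [ 0.533 -0.209 -0.82 ] tilt 34.9
54.85424959665827 [ 0.47833711  0.16987684 -3.5438976 ]
```

Request:
jog_arm(
  moves="0 0 0 -1 0;0 0 0 -1 0;0 0 0 -1 0;0 0 0 -1 0;-0.12 0 0 -1 0;-0.12 0 0 -1 0;-0.12 0 0 -1 0;-0.12 0 0 -1 0;-0.1 0 0 -1 0;0 0 0 -1 0",
)

```text
clock: 22.65
eef_pos: [528.7, 4.5, 41.6]
ee_rot: [1.738, 1.971, -0.534]
wrist_force: [0.5, 0.1, -4.1]
gripper_width: 55.7
grip_force: 57.7
```

```bash
python3 -c "
from h import *
st()
s=r.state();print(s['gripper_width'],s['wrist_force'])
cv2.imwrite('pics/s2.png',imaging.grab_frame('side'))"
```

```text
22.65 [ 0.116 -0.008 -0.432  1.127 -0.608  1.555] [528.7   4.5  41.6]
yax [0.992 0.128 0.011] zax [ 0.082 -0.565 -0.821] tilt 34.8
55.703181240684486 [ 0.4986892   0.13977281 -4.0649751 ]
```

View pics/s2.png

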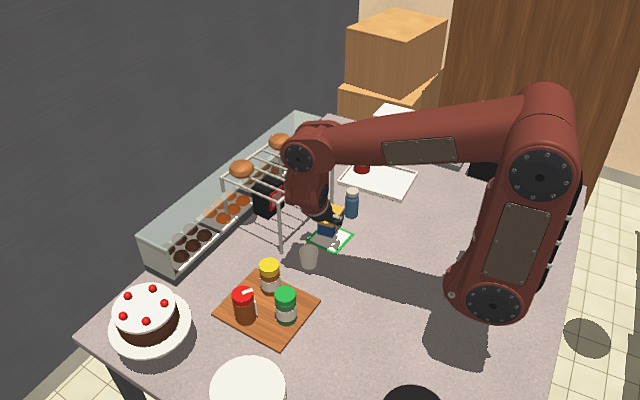

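Request:
jog_arm(
  moves="-0.15 0 0.75 -0.75 0;-0.15 0 0.75 0 0;-0.15 0 0.75 0 0;-0.11 -0.9 0 0 0;-0.11 -1 0 0 0;-0.11 -1 0 0 0;-0.11 -1 0 0 0;-0.11 -1 0 0 0;-0.11 -0.9 0 0 0;0 -0.24 0 0 0",
)

```text
clock: 23.95
eef_pos: [460.6, -361.0, 177.0]
ee_rot: [1.818, 1.907, -0.561]
wrist_force: [0.3, -0.8, -3.5]
gripper_width: 54.8
grip_force: 57.7
```

Request:
jog_arm(
  moves="0 0 -0.5 0 0;0 0 -0.5 0 0;0 0 -0.5 0 0;0 0 0 0 0;0 0 0 0 0;0 0 0 0 0;0 0 0 0 0;0 0 0 0 0;0 0 0 0 0;0 0 0 0 0",
)

```text
clock: 25.2
eef_pos: [462.1, -358.0, 87.1]
ee_rot: [1.817, 1.908, -0.561]
wrist_force: [-0.0, 0.4, -4.3]
gripper_width: 54.8
grip_force: 57.6
```

```bash
python3 -c "
from h import *
st()
s=r.state();print(s['gripper_width'],s['wrist_force'])
a=imaging.grab_frame('top');b=imaging.grab_frame('side')
im=np.vstack([cv2.resize(a[140:300,370:510],(350,400),interpolation=2)[:300],cv2.resize(b[140:240,310:430],(350,292),interpolation=2)])
cv2.imwrite('pics/t3.png',im)"
```

```text
25.2 [-0.637 -0.403 -0.716  0.832 -0.452  0.786] [ 462.1 -358.    87.1]
yax [0.999 0.052 0.012] zax [ 0.04  -0.572 -0.819] tilt 35.0
54.80577982807273 [-0.01973837  0.43216215 -4.34403955]
```

View pics/t3.png

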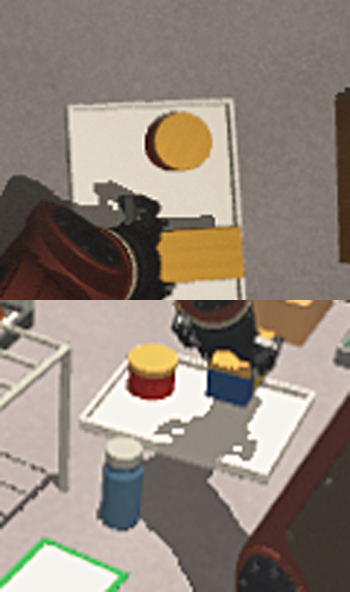

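```bash
python3 -c "
from h import *
print(onz('top',[[468,231],[468,252],[435,231],[435,254]],122).round(0)); print(onz('top',[[398,182],[463,180],[467.5,268],[402.5,270]],18).round(0))"
```

```text
[[ 491. -431.  122.]
 [ 435. -430.  122.]
 [ 491. -340.  122.]
 [ 430. -339.  122.]]
[[ 636. -262.   18.]
 [ 643. -459.   18.]
 [ 382. -468.   18.]
 [ 377. -273.   18.]]
```

Request:
jog_arm(
  moves="0 0.13 -0.4 0 0;0 0 -0.4 0 0;0 0 -0.15 0 0;0 0 0 0 0;0 0 -0.03 0 0;0 0 -0.03 0 0;0 0 -0.02 0 0;0 0 0 0 0;0 0 0 0 0;0 0 0 0 0",
)

```text
clock: 26.55
eef_pos: [462.8, -350.7, 26.4]
ee_rot: [1.816, 1.906, -0.56]
wrist_force: [1.0, 4.0, 5.2]
gripper_width: 54.8
grip_force: 58.5
```

Request:
jog_arm(
  moves="0 0 0 0 0.7;0 0 0 0 1;0 0 0 0 1;0 0 0 0 1;-0.02 0.2 0.28 0 1;-0.03 0.4 0.57 0 1;-0.03 0.4 0.57 0 1;-0.03 0.4 0.57 0 1;0 0.4 0.57 0 1;0 0.4 0.6 0 1",
)

```text
clock: 27.8
eef_pos: [455.3, -217.4, 216.0]
ee_rot: [1.817, 1.907, -0.56]
wrist_force: [0.5, -0.5, 0.0]
gripper_width: 85.6
grip_force: 0.0
```

Run:
```python
from h import *
np.set_printoptions(precision=1,suppress=True)
st()
a=imaging.grab_frame('top'); b=imaging.grab_frame('side')
cv2.imwrite('pics/top4.png',a);cv2.imwrite('pics/side4.png',b)
def pts(im,lo,hi,roi):
    m=cv2.inRange(cv2.cvtColor(im,cv2.COLOR_BGR2HSV),np.array(lo),np.array(hi)); x0,y0,x1,y1=roi; k=np.zeros_like(m);k[y0:y1,x0:x1]=m[y0:y1,x0:x1]; return np.argwhere(k)[:,::-1].astype(np.float32)
p=pts(a,(12,120,100),(28,255,255),(395,216,475,275));W=onz('top',p,60)[:,:2].astype(np.float32);print('tin',len(p),cv2.minAreaRect(W))
# red jar, lid at 119
p=pts(a,(0,150,80),(8,255,255),(135,190,172,222)); s=pts(a,(0,0,150),(180,60,255),(145,203,159,214))
W=onz('top',np.vstack([p,s]),119)[:,:2].astype(np.float32);c,rad=cv2.minEnclosingCircle(W);print('red',c,rad)
S=onz('top',s,119)[:,:2]; S=S[np.hypot(*(S-c).T)<30]; m=S.mean(0)-c;print('stripe dir',np.degrees(np.arctan2(m[1],m[0])),m, cv2.fitLine(S.astype(np.float32),2,0,.01,.01).ravel())
for nm,roi,lo,hi in (("yel",(175,190,215,222),(22,150,80),(35,255,255)),("grn",(150,225,190,256),(40,150,60),(85,255,255))):
    print(nm,cv2.minEnclosingCircle(onz('top',pts(a,lo,hi,roi),119)[:,:2].astype(np.float32)))
# cup & shaker
for nm,uv,z in(('cup',[253.5,222],60),('shaker',[352,225],110)): print(nm,onz('top',[uv],z))
```

```text
27.8 [-0.4 -0.5 -0.6  1.2 -0.5  1.1] [ 455.3 -217.4  216. ]
yax [1.  0.1 0. ] zax [ 0.  -0.6 -0.8] tilt 35.0
tin 740 ((463.4518737792969, -363.57354736328125), (55.34418487548828, 109.67366027832031), 4.144229888916016)
red (555.49658203125, 436.9122009277344) 29.27394676208496
stripe dir -127.48019576294399 [ -8.6 -11.3] [  0.5   0.8 546.8 425.6]
yel ((552.4451904296875, 314.8102722167969), 28.463451385498047)
grn ((456.59674072265625, 381.3839416503906), 26.86807632446289)
cup [[514.4 156.7  60. ]]
shaker [[ 506.8 -116.9  110. ]]
```

View pics/top4.png

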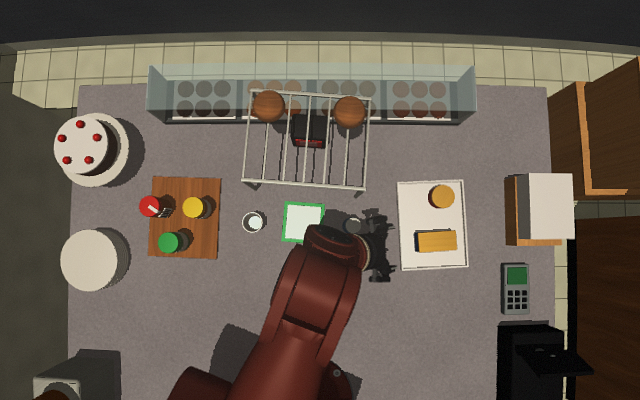

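Request:
jog_arm(
  moves="0 0.6 0.3 -1 1;0 0.6 0.3 -1 1;0 0.6 0.3 -1 1;0 0.6 0.3 -1 1;0 0.6 0.3 -1 1;0 0.6 0 -1 1;0 0.6 0 -1 1;0 0.6 0 -1 1;0 0.6 0 -1 1;0 0.6 0 -1 1",
)

```text
clock: 29.15
eef_pos: [444.3, 129.3, 265.6]
ee_rot: [2.73, 0.809, -0.782]
wrist_force: [0.1, -0.1, 0.1]
gripper_width: 85.4
grip_force: 0.0
```

```bash
python3 -c "
from h import *
st()"
```

```text
29.15 [ 0.171  0.416  0.436  2.11  -0.241  2.801] [444.3 129.3 265.6]
yax [ 0.552 -0.834  0.03 ] zax [-0.434 -0.317 -0.843] tilt 32.5
```

Request:
jog_arm(
  moves="0 0.9 0 -0.9 1;0 0.9 0 -0.9 1;0 0 0 -0.9 1;0 0 1 0 1;0 0 1 0 1;0 0 1 0 1;0 0 1 0 1;0 0 1 0 1;0 0 0 0 1;0 0 0 0 1",
)

```text
clock: 30.4
eef_pos: [400.0, 200.7, 358.3]
ee_rot: [2.987, 0.457, -0.458]
wrist_force: [-0.4, 1.2, 0.5]
gripper_width: 85.2
grip_force: 0.0
```

```bash
python3 -c "
from h import *
st()"
```

```text
30.4 [ 0.22   0.146  0.378  2.11  -0.064  3.068] [400.  200.7 358.3]
yax [ 0.304 -0.952  0.039] zax [-0.28  -0.128 -0.951] tilt 17.9
```

Request:
jog_arm(
  moves="0 0 1 -0.6 1;0 0 1 0 1;0 0 1 0 1;0 0 1 0 1;0 0 1 0 1;0 0 0 0 1;0 0 0 0 1;0 0 0 0 1;0 0 0 0 1;0 0 0 0 1",
)

```text
clock: 31.65
eef_pos: [404.7, 189.9, 460.0]
ee_rot: [3.059, 0.379, -0.102]
wrist_force: [0.2, -1.2, 0.8]
gripper_width: 85.6
grip_force: 0.0
```

```bash
python3 -c "
from h import *
st()"
```

```text
31.65 [ 0.185 -0.015  0.455  2.111 -0.053  3.082] [404.7 189.9 460. ]
yax [ 0.246 -0.968  0.049] zax [-0.058 -0.065 -0.996] tilt 5.0
```

Request:
jog_arm(
  moves="0.36 0.58 -0.61 0.7 1;0.36 0.58 -0.61 0.7 1;0.36 0.58 -0.61 0.7 1;0.36 0.58 -0.61 0.7 1;0.36 0.58 -0.61 0.7 1;0.36 0.58 -0.61 0.7 1;0.36 0.58 -0.61 0.8 1;0 0 0 0 1;0 0 0 0 1;0 0 0 0 1",
)

```text
clock: 32.9
eef_pos: [556.4, 433.2, 206.8]
ee_rot: [2.844, 1.152, -0.069]
wrist_force: [0.4, -0.3, 0.9]
gripper_width: 85.3
grip_force: 0.0
```

Run:
```python
from h import *
st()
a=cv2.imread('pics/top0.png'); b=cv2.imread('pics/side0.png'); c=np.array([555.5,436.9])
for n,im,roi in(('top',a,(145,203,159,214)),('side',b,(236,284,256,300))):
    h=cv2.cvtColor(im,cv2.COLOR_BGR2HSV); m=cv2.inRange(h,(0,0,130),(180,110,255)); x0,y0,x1,y1=roi
    k=np.zeros_like(m);k[y0:y1,x0:x1]=m[y0:y1,x0:x1]; p=np.argwhere(k)[:,::-1].astype(np.float32)
    S=onz(n,p,119)[:,:2]; R_=cv2.inRange(h,(0,150,80),(8,255,255))
    S=S[np.hypot(*(S-c).T)<31]; m_=S.mean(0)-c; v=cv2.fitLine(S.astype(np.float32),2,0,.01,.01).ravel()
    print(n,len(S),m_,np.degrees(np.arctan2(m_[1],m_[0])),np.degrees(np.arctan2(v[1],v[0])))
```

```text
32.9 [ 0.508  0.55   0.625  1.699 -0.066  2.882] [556.4 433.2 206.8]
yax [ 0.696 -0.716  0.05 ] zax [-0.015 -0.084 -0.996] tilt 4.9
top 41 [ -8.16407176 -10.80974777] -127.06195974154177 57.879246
side 47 [-6.74827992 -5.44140022] -141.119418823207 5.599621
```

Request:
jog_arm(
  moves="-0.02 0.03 -0.5 0 1;0 0 -0.5 0 1;0 0 -0.5 0 1;0 0 -0.5 0 1;0 0 -0.28 0 1;0 0 0 0 1;0 0 0 0 0;0 0 0 0 0;0 0 0 0 0;0 0 0 0 0",
  grip_force=50,
)

```text
clock: 34.15
eef_pos: [555.5, 436.4, 69.8]
ee_rot: [2.844, 1.154, -0.069]
wrist_force: [-1.7, 0.5, 6.4]
gripper_width: 56.9
grip_force: 52.4
```

```bash
python3 -c "
from h import *
st()
s=r.state();print(s['gripper_width'],s['grip_force'],s['wrist_force'])"
```

```text
34.15 [ 0.512  0.539  0.362  1.447 -0.065  2.884] [555.5 436.4  69.8]
yax [ 0.697 -0.715  0.049] zax [-0.015 -0.083 -0.996] tilt 4.8
56.860652509497385 52.4412801861763 [-1.71336409  0.45570267  6.42273528]
```

Request:
jog_arm(
  moves="0 0 0.6 0 0;0 0 0.95 1 0;0 0 0.95 1 0;-0.09 -0.9 0 1 0;-0.09 -0.9 0 1 0;-0.09 -0.9 0 1 0;-0.09 -0.9 0 1 0;-0.09 -0.9 0 1 0;-0.09 -0.9 0 1 0;-0.09 -0.9 0 1 0",
)

```text
clock: 35.4
eef_pos: [516.6, 55.7, 218.0]
ee_rot: [1.997, 2.311, -0.014]
wrist_force: [1.6, 0.0, -3.8]
gripper_width: 56.9
grip_force: 54.6
```

Request:
jog_arm(
  moves="0 -0.3 0 1 0;0 -0.3 0 1 0;0 0 -0.4 1 0;0 0 -0.4 1 0;0 0 -0.4 1 0;0 0 -0.4 1 0;0 0 0 1 0;0 0 0 1 0;0 0 0 1 0;0 0 0 1 0",
)

```text
clock: 36.65
eef_pos: [516.9, 21.3, 121.9]
ee_rot: [0.575, 3.006, 0.053]
wrist_force: [-0.2, -0.3, -3.2]
gripper_width: 56.9
grip_force: 54.7
```

```bash
python3 -c "
from h import *
st()
s=r.state();print(s['gripper_width'],s['wrist_force']);cv2.imwrite('pics/s5.png',imaging.grab_frame('side'))
M=R.from_rotvec(s['ee_rot']).as_matrix();print(np.degrees(np.arctan2(M[1,1],M[0,1])))"
```

```text
36.65 [-0.237 -0.271 -0.418  1.345  0.038  0.142] [516.9  21.3 121.9]
yax [0.367 0.929 0.049] zax [ 0.085  0.019 -0.996] tilt 5.0
56.91898800336595 [-0.22819585 -0.34383507 -3.15174081]
68.44110768968183
```

View pics/s5.png

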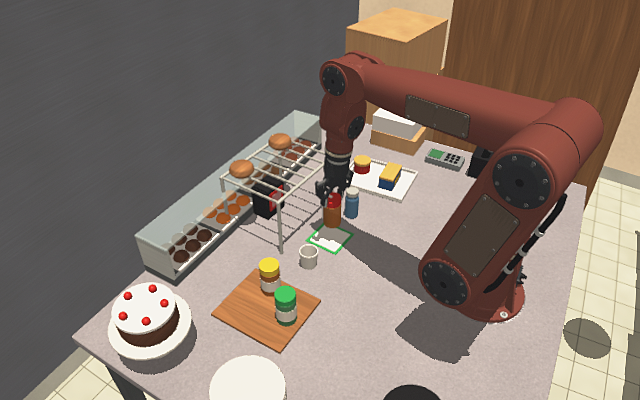

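Request:
jog_arm(
  moves="0 -0.02 -0.3 1 0;0 0 -0.3 0.1 0;0 0 -0.2 0 0;0 0 -0.15 0 0;0 0 -0.07 0 0;0 0 0 0 0;0 0 -0.03 0 0;0 0 -0.02 0 0;0 0 0 0 0;0 0 0 0 0",
)

```text
clock: 37.95
eef_pos: [517.4, 20.0, 57.9]
ee_rot: [0.407, 3.035, 0.06]
wrist_force: [0.3, -1.3, 2.8]
gripper_width: 56.8
grip_force: 55.0
```

Request:
jog_arm(
  moves="0 0 0 0 0.7;0 0 0 0 1;0 0 0 0 1;0 0 0.3 0 1;0 0 0.7 0 1;0 0 1 0 1;0 0 1 0 1;-0.8 0 0.5 0 1;-1 0 0 0 1;-1 0 0 0 1",
)

```text
clock: 39.2
eef_pos: [347.3, 20.4, 268.8]
ee_rot: [0.405, 3.034, 0.059]
wrist_force: [-0.4, -0.5, 0.1]
gripper_width: 85.3
grip_force: 0.0
```

Run:
```python
from h import *
st()
a=imaging.grab_frame('top'); b=imaging.grab_frame('side'); cv2.imwrite('pics/t6f.png',a)
im=np.vstack([cv2.resize(a[175:255,240:370],(650,400),interpolation=2)[:380],cv2.resize(b[180:265,290:390],(260,221),interpolation=2).repeat(1,1) if 0 else np.hstack([cv2.resize(b[180:265,290:390],(258,220),interpolation=2),np.zeros((220,392,3),np.uint8)])])
cv2.imwrite('pics/t6.png',im)
h=cv2.cvtColor(a,cv2.COLOR_BGR2HSV); m=cv2.inRange(h,(0,150,80),(8,255,255)); k=np.zeros_like(m);k[180:260,270:340]=m[180:260,270:340]
p=np.argwhere(k)[:,::-1].astype(np.float32); 
W=onz('top',p,107)[:,:2].astype(np.float32); print(len(p),cv2.minEnclosingCircle(W),p.min(0),p.max(0))
```

```text
39.2 [-0.381 -0.768 -0.493  1.778  0.057 -0.114] [347.3  20.4 268.8]
yax [0.26  0.964 0.049] zax [ 0.084  0.028 -0.996] tilt 5.1
292 ((512.1528930664062, 13.013632774353027), 28.084182739257812) [294. 213.] [314. 233.]
```

View pics/t6.png

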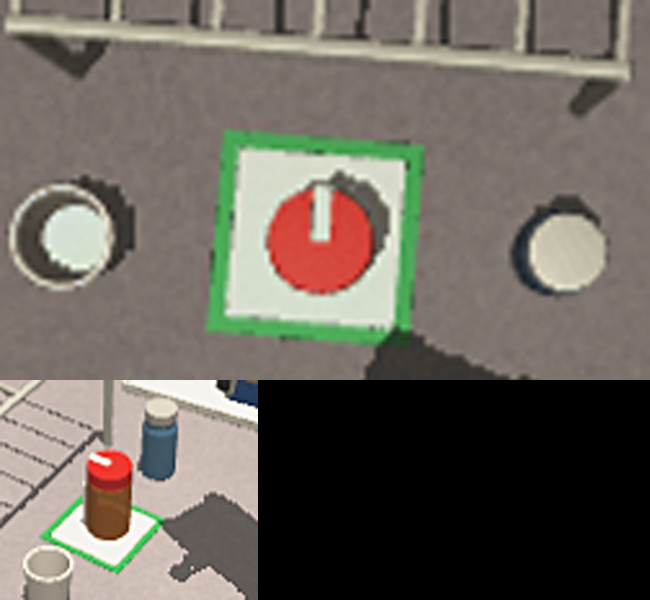

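Run:
```python
from h import *
a=cv2.imread('pics/t6f.png');h=cv2.cvtColor(a,cv2.COLOR_BGR2HSV)
def pts(m,roi):
    x0,y0,x1,y1=roi;k=np.zeros_like(m);k[y0:y1,x0:x1]=m[y0:y1,x0:x1];return np.argwhere(k)[:,::-1].astype(np.float32)
g=onz('top',pts(cv2.inRange(h,(50,120,60),(80,255,255)),(270,190,340,255)),1)[:,:2].astype(np.float32);print(cv2.minAreaRect(g))
p=pts(cv2.inRange(h,(0,150,80),(8,255,255)),(280,200,325,245))
W=onz('top',p,107)[:,:2].astype(np.float32)
hu=cv2.convexHull(W)[:,0]; A=np.c_[2*hu,np.ones(len(hu))];s=np.linalg.lstsq(A,(hu**2).sum(1),rcond=None)[0];c=s[:2];print('fit',c,np.sqrt(s[2]+c@c))
q=pts(cv2.inRange(h,(0,0,150),(180,80,255)),(301,211,308,224)); Q=onz('top',q,107)[:,:2];print(len(q),Q.mean(0)-c,cv2.fitLine(Q.astype(np.float32),2,0,.01,.01).ravel(),(Q-c).min(0),(Q-c).max(0))
# other items
print('cup/shaker unchanged?',np.abs(a.astype(int)-cv2.imread('pics/top0.png'))[195:250,240:268].max(), np.abs(a.astype(int)-cv2.imread('pics/top0.png'))[170:262,175:215].max())
```

```text
((516.034912109375, 19.720321655273438), (118.625244140625, 117.90605163574219), 85.60919189453125)
fit [511.98522254  13.28097166] 27.614855732105514
37 [15.87853727 -0.20152995] [ 9.9990344e-01 -1.3895135e-02  5.2786377e+02  1.3079442e+01] [ 2.25427169 -5.90475027] [32.00686915  7.67534796]
cup/shaker unchanged? 13 66
```

Request:
jog_arm(
  moves="0.95 0 0 0 1;0.95 0 0 0 1;0.93 0 0 0 1;0 0 -0.9 0 1;0 0 -0.9 0 1;0 0 -0.8 0 1;0 0 -0.5 0 1;0 0 -0.3 0 1;0 0 -0.1 0 1;0 0 0 0 1",
)

```text
clock: 40.55
eef_pos: [519.3, 20.0, 58.1]
ee_rot: [0.407, 3.035, 0.06]
wrist_force: [-1.0, -0.8, -0.1]
gripper_width: 85.5
grip_force: 0.0
```

Request:
jog_arm(
  moves="0 0 0 0 0;0 0 0 0 0;0 0 0 0 0;0 0 0 0 0;0 0 0.1 0 0;0.06 0.1 0 -0.6 0;0 0 0 0 0;0 0 -0.05 0 0;0 0 -0.04 0 0;0 0 0 0 0",
  grip_force=40,
)

```text
clock: 41.8
eef_pos: [523.1, 25.6, 58.9]
ee_rot: [0.501, 3.019, 0.055]
wrist_force: [-1.8, -1.1, 5.2]
gripper_width: 57.6
grip_force: 43.7
```

Request:
jog_arm(
  moves="0 0 0 0 0.7;0 0 0 0 1;0 0 0 0 1;0 0 0.3 0 1;0 0 0.7 0 1;0 0 1 0 1;0 0 1 0 1;-0.8 0 0.5 0 1;-1 0 0 0 1;-1 0 0 0 1",
)

```text
clock: 43.05
eef_pos: [352.7, 26.4, 269.4]
ee_rot: [0.5, 3.019, 0.055]
wrist_force: [-0.7, 0.2, 1.6]
gripper_width: 85.5
grip_force: 0.0
```

Run:
```python
from h import *
a=imaging.grab_frame('top');b=imaging.grab_frame('side');h=cv2.cvtColor(a,cv2.COLOR_BGR2HSV)
cv2.imwrite('pics/f.png',np.vstack([a[120:300,130:480],b[130:340,140:490]]))
def pts(m,roi):
    x0,y0,x1,y1=roi;k=np.zeros_like(m);k[y0:y1,x0:x1]=m[y0:y1,x0:x1];return np.argwhere(k)[:,::-1].astype(np.float32)
p=pts(cv2.inRange(h,(0,150,80),(8,255,255)),(280,200,325,245))
W=onz('top',p,107)[:,:2].astype(np.float32)
hu=cv2.convexHull(W)[:,0]; A=np.c_[2*hu,np.ones(len(hu))];s=np.linalg.lstsq(A,(hu**2).sum(1),rcond=None)[0];c=s[:2];print('fit',c,np.sqrt(s[2]+c@c))
q=pts(cv2.inRange(h,(0,0,150),(180,80,255)),(280,205,325,240)); Q=onz('top',q,107)[:,:2]; Q=Q[(np.abs((Q-c)[:,1])<9)&((Q-c)[:,0]<27)&((Q-c)[:,0]>0)];print(Q.mean(0)-c,cv2.fitLine(Q.astype(np.float32),2,0,.01,.01).ravel()[:2]); st()
```

```text
fit [515.11939334  20.10206278] 27.430563455951976
[13.77771172 -1.39918894] [ 0.992088   -0.12554424]
43.15 [-0.352 -0.763 -0.485  1.77   0.05  -0.021] [351.2  26.6 271.3]
yax [0.321 0.946 0.049] zax [ 0.091  0.02  -0.996] tilt 5.3
```

View pics/f.png

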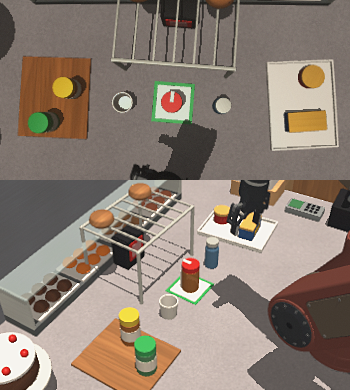

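The jar stands at (515, 20), in the middle of the mat, with its stripe at about −5° towards the scanner. The tin is upright in the tray, and nothing else has moved.

```bash
python3 -c "
from rig import job
print(job.hand_in())"
```

```text
the job is handed in; nothing more can be done
None
```

The job is handed in at about 43 s: the tin stands upright in the near half of the white tray, and the red-lidded jar is within about 1 mm of the mat's centre, its barcode facing the scanner window to within a few degrees by the last picture.

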